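# Set out the measuring cup and open the nut jar

### The arm

A 7-joint arm with a two-finger parallel gripper is mounted at the origin on the work surface. World frame = base frame: x ahead of the robot, y to its left, z up, the work surface at z = 0. Lengths are in m, angles in rad, forces in N, time in s.
With the tool pointing down it reaches from about 0.425 to 0.875 m from the base axis. Payload 8.4 kg.
Tool frame: the origin (TCP) lies on the centre line of the jaws, within the pads' length; the fingertips stand 17 mm ahead of it and the grasp point (between the pads) lies 2 mm behind it; z points along the fingers, y is the line along which they close (so a half turn about z gives the same grasp; the last joint's range is limited). The gripper opens to 85 mm and grips with 20 to 120 N. Pads are 22 mm wide; open, the fingers measure 114 mm over their backs; the gripper's body (76 mm by 85 mm) begins 54 mm behind the grasp point. The pads swing forward as they close: fully open they stand 13 mm farther back than shut.
Start: joints at [1.245, 0.333, 0.04, 1.465, -0.013, 1.343, -0.059], TCP at [0.146, -0.633, 0.224] pointing down, gripper open.
Joint ranges: [-2.58, 2.58], [-0.38, 2.09], [-1.3, 1.39], [0.25, 2.4], [-1.5, 4.64], [0.08, 2.09], [-2.65, 2.65]. Speed limits (rad/s): [2.22, 2.22, 2.79, 2.79, 3.14, 3.14, 3.14].

### API

Orientations are given as a unit quaternion [w, x, y, z].
In Python, from cell import goto, line_to, set_joints, grip, pause, ik, camera, camera_params, MotionError, sign_off, trace, current_clock, current_q, current_joint_velocities, current_tau, current_position, current_tcp_rot, current_contact_force, current_ft_torque, current_grip_width, current_finger_force gives the robot as it stands. Calls block until the motion is done:
- goto(position, orientation): joint-space move of the TCP to a pose.
- line_to(position, max_speed=0.15, orientation=None, force_limit=None): straight line of the TCP; orientation=None keeps the orientation; max_speed is the mean speed in m/s. With force_limit (N) it stops when the force on the tool has changed by that much, and returns True; else False.
- set_joints(angles): joint-space move.
- grip(opening): opening from 0.0 (shut) to 1.0 (fully open); the grip force is fixed at half the most; returns when the fingers have stopped.
- pause(seconds).
- ik(position, orientation): joint angles nearest the present ones, or None.
- camera(name): name is "side" or "top"; returns the picture (420x560x3 uint8, red, green, blue); there is no depth.
- camera_params(name): a dict with "fov_y" (degrees; the focal length in pixels is half the picture's height over the tangent of half this angle, whatever the lens; pixels are square), "cx", "cy" (the principal point, pixels), "distortion" ([k1, k2, p1, p2, k3] as OpenCV has them; the pictures are not rectified), "eye" and "orientation" of the camera in the world. Camera axes: x right, y down, z forward; pixel columns grow to the right and rows downward; lengths in m; the calibration is good to about 2 mm. A picture is of the moment at which its call begins. camera_params takes no time and is no camera call.
A pose or a line that the arm cannot do raises MotionError and nothing moves.
- sign_off(): hands the job in; it is judged then, once.
Trained networks look in the newest picture that a camera, given by its name, has taken for a name from the list of things; names that differ only in an ending like _2 or _b are one class to them, and where a whole thing is asked for, a point or a joint stands for the part that bears it (a point fixed in the world has none). Each returns a list of dicts, best first, with "confidence" (0 to 1); they miss things now and then, are a little off and sometimes report something else, mostly with a low value. They report only what shows in the picture. A call takes as long as a camera call. They do not tell look-alikes from the thing itself.
- trace(query, camera): "region" (420x560 bool, what is visible of it) and "pixel" ([column, row] in pixels, amid what is visible of it).
Readings, each from a call of its own:
- current_clock(): time.
- current_q(): joint angles.
- current_joint_velocities(): joint speeds.
- current_tau(): joint torques, N m.
- current_position(): TCP position.
- current_tcp_rot(): TCP orientation.
- current_contact_force(): force on the tool from outside, world axes, zero at the start.
- current_ft_torque(): the same for the moment, N m.
- current_grip_width(): opening from 0.0 (shut) to 1.0 (fully open).
- current_finger_force(): force on a finger pad.
Only numpy, scipy, OpenCV 4.12 (cv2) and the standard library are available. Lean on these libraries where they do the work, as an engineer would, in place of code of your own. Each camera call takes 0.05 s, during which the arm holds its last target. There are 200 camera calls.

### The job

Get ready to measure out some nuts: lift the small steel measuring cup up and off the front wire of the dish drainer and stand it upright in the middle of the round cork mat. Then unscrew the tight steel lid of the square nut jar while the jar stays put in its well of the wooden caddy, and once the thread lets go lift the lid straight up, two or three centimetres clear of the jar. Finish holding the lid still and level there, right over the open jar, and leave everything else as it stands.

Things in the scene. Friction and masses are not known exactly. Their poses are not given: they have to be found in the camera images.
- rack: Steel-wire dish drainer on a grey drip tray, fixed, 300 x 420 x 140 mm, three white plates on edge in its +y half (tops 220 mm high). Origin: centre of its underside; its front faces its own -x. Its top front wire (8 mm thick, along its y, at x = -130 mm) has its axis 135 mm up; a parallel wire at 90 mm steadies the back of the hanging cup.
- cup: Stainless measuring cup, about 120 g, round, 56 mm outside diameter, 70 mm tall, 2.5 mm wall, open on top. It hangs upright by the hook on its back (its +x side) over the drainer's top front wire, on the robot's side of it, in the drainer's -y half, its axis about 35 mm before the wire, its bottom about 72 mm above the worktop. Origin: centre of its underside, z up along its axis.
- cup_hook (a point): Middle of the bend of the cup's hook: a steel strap 22 mm wide, 3 mm thick, that runs up the cup's back (+x), over the wire flush with the rim and down again; it stands out to 44 mm from the cup's axis and its tail ends 21 mm below the rim. This point: 36 mm along the cup's +x, 67 mm above its underside. To unhook, lift the cup at least 25 mm, then move it along the drainer's -x.
- mat: Round cork mat, fixed, 130 mm across, 6 mm thick. Origin: centre of its underside, so a cup standing on it has its underside 6 mm above this origin.
- caddy: Wooden jar caddy, fixed, 94 x 294 x 50 mm, with three square wells in a row along its y, 100 mm apart, each 70 x 70 mm and 40 mm deep (floor 10 mm up). Origin: centre of its underside. A well keeps a square jar from turning by more than about 0.06 rad. Nut jar, amber bottle and salt pot stand in the wells in any order.
- jar: Nut jar of clear glass with brown nuts inside, about 450 g, loose in one well of the caddy: body 66 mm square and 70 mm tall, then a round neck 47 mm across (54 mm over its thread) up to the rim, 92 mm above its underside. Origin: centre of its underside, z up.
- jar_mouth (a point): Centre of the nut jar's mouth, level with its rim, 92 mm above the jar's underside, z up.
- lid: Screw lid of the nut jar: plain steel, 61 mm across, 18 mm tall, ribbed skirt, 50 g, the only broad steel lid in the caddy. Origin: centre of the lower edge of its skirt, z up. Screwed on, that edge lies 78 mm above the jar's underside (14 mm below the rim, 8 mm above the jar's shoulder).
- lid_top (a point): Centre of the lid's top, 18 mm above its lower edge. The lid unscrews counter-clockwise seen from above. It takes about 0.8 N m to start (grip it with 50 N or more), eases while it rises 1.4 mm, and comes free after 1.05 to 1.3 rad of turn, counting 0.06 rad of play of the jar in its well; beyond 1.6 rad its lugs bump the next thread rib. Pulled before it is free, it lifts the jar along.
- bottle: Bystander: amber glass bottle with a narrow neck and a cork, 62 mm square, 120 mm tall, in another well of the caddy. Origin: centre of its underside.
- saltpot: Bystander: white ceramic salt pot, round, 62 mm across, 64 mm tall with a dark wooden cover, in another well of the caddy. Origin: centre of its underside.
- mill: Bystander: dark wooden pepper mill, 52 mm across at the foot, 144 mm tall, loose on the worktop. Origin: centre of its underside.
- bowl: Bystander: blue ceramic bowl, 104 mm across, 42 mm tall, loose on the worktop. Origin: centre of its underside.
- spoon: Bystander: wooden spoon, 210 mm long, lying on the worktop. Origin: centre of its underside, x along it.
- timer: Bystander: round white and steel kitchen timer, 58 mm across, 52 mm tall, loose on the worktop. Origin: centre of its underside.
- mug: Bystander: white mug, 80 mm across and 88 mm tall, loose on the worktop. Origin: centre of its underside.
There are look-alikes about, which are no part of the job. Of the things that look like the mat, take the one that is farthest from the robot's base at the start.

How it is judged:
On the way, in this order (a step that is already met when the one before it is completed fails the run):
1. the cup is off the drainer and stands upright on the cork mat, let go (horizontal distance between cup and mat below 0.04 m and z of cup in the frame of mat below 0.012 m and angle between cup's own z axis and vertical below 0.12 rad and contact force between the fingers and cup below 0.05 N and linear speed of cup below 0.02 m/s), for 0.3 s.
2. the lid is off the thread and clear of the jar, in the fingers, while the jar stays seated in its well (contact force between lid and jar below 0.05 N and z of lid in the frame of jar_mouth above 0.003 m and z of jar in the frame of caddy below 0.016 m and angle between jar's own z axis and vertical below 0.12 rad and contact force between the fingers and lid above 1 N), for 0.1 s.
At the end, for the whole second after the job is handed in: lid held in the fingers (over 2 N), still, level (0.15 rad), off the jar, lower edge 8 to 55 mm above the rim, within 20 mm of the mouth's centre; jar seated in its well (lifted under 6 mm, tilt under 0.12 rad); cup let go, upright, at rest on the cork mat within 40 mm of its centre (all of step 1 and z of jar in the frame of caddy below 0.016 m and angle between jar's own z axis and vertical below 0.12 rad and contact force between lid and jar below 0.05 N and z of lid in the frame of jar_mouth between 0.008 and 0.055 m and horizontal distance between lid and jar_mouth below 0.02 m and angle between lid's own z axis and vertical below 0.15 rad and linear speed of lid below 0.02 m/s and contact force between the fingers and lid above 2 N); the arm keeps its last pose, push and grip.
It fails at once if the nut jar is pulled up out of its well by more than 15 mm (z of jar in the frame of caddy above 0.025 m).
It fails at once if the cup is dropped or knocked over (angle between cup's own z axis and vertical above 0.9 rad).
It fails at once if a bystander is moved (20 mm in the caddy, 30 mm on the worktop) (distance of any of bottle, saltpot from where it was at the start of the episode above 0.02 m or distance of any of mill, bowl, spoon, timer, mug from where it was at the start of the episode above 0.03 m).
It also fails if it takes over 51 s, if anything falls off the work surface, if the arm or the gripper's body presses on something with over 40 N, if the wrist force passes 120 N, or if a joint passes its speed limit or range.

## Working session

There is one attempt and no reset: what is moved stays moved. The work goes in short steps, each a Python script; the robot and the scene stay as the last script left them, time stands still between calls to the robot, and variables do not carry over. Pictures are saved under pics/ and viewed, at most 12 in all, crops included, and the job is handed in when it is done.

```bash
mkdir -p pics; ls; python3 - <<'E'
from cell import *
import cv2,numpy as np
for n in("side","top"):
    im=camera(n); cv2.imwrite(f"pics/{n}0.png",im[:,:,::-1]); print(n,camera_params(n))
    for q in("cup","cup_hook","mat","caddy","jar","lid","lid_top","jar_mouth","bottle","saltpot","rack","mug","mill","timer","bowl"):
        for d in trace(q,n)[:4]:
            r=d["region"]; ys,xs=np.nonzero(r)
            print(q,round(d["confidence"],2),np.round(d["pixel"],1),r.sum(),(xs.min(),xs.max(),ys.min(),ys.max()) if len(xs) else None)
print(current_clock(),current_tcp_rot(),current_position())
E
```

```text
pics
side {'fov_y': 45.51036632391051, 'cx': 275.61119710431785, 'cy': 207.68606782531745, 'distortion': array([-0.11220906,  0.        ,  0.        ,  0.        ,  0.        ]), 'eye': array([0.34692436, 0.8002684 , 1.00173434]), 'orientation': array([ 0.02101867, -0.07428732,  0.92610294, -0.36928708])}
cup 0.65 [203.1 286.1] 974 (np.int64(182), np.int64(216), np.int64(270), np.int64(309))
cup_hook 0.64 [198.1 288.6] 990 (np.int64(182), np.int64(215), np.int64(270), np.int64(309))
cup_hook 0.58 [204.8 182.4] 1200 (np.int64(187), np.int64(222), np.int64(162), np.int64(204))
mat 0.96 [387.9 182.3] 1072 (np.int64(367), np.int64(410), np.int64(163), np.int64(195))
mat 0.9 [259.  257.6] 1617 (np.int64(237), np.int64(286), np.int64(233), np.int64(273))
mat 0.87 [327.4 223.7] 1386 (np.int64(304), np.int64(351), np.int64(203), np.int64(239))
caddy 0.65 [269.9 177.4] 1481 (np.int64(235), np.int64(292), np.int64(123), np.int64(204))
jar 0.58 [257.4 178.3] 354 (np.int64(243), np.int64(270), np.int64(166), np.int64(188))
lid 0.73 [255.  165.5] 352 (np.int64(245), np.int64(266), np.int64(156), 
[... 2888 characters left out ...]
(392), np.int64(415), np.int64(188), np.int64(210))
saltpot 0.39 [381.1 198.2] 1733 (np.int64(321), np.int64(420), np.int64(171), np.int64(218))
rack 0.66 [168.  118.3] 12510 (np.int64(103), np.int64(245), np.int64(59), np.int64(171))
mug 0.88 [330.1 144.5] 860 (np.int64(314), np.int64(348), np.int64(126), np.int64(158))
mill 0.84 [274.1 147.7] 352 (np.int64(265), np.int64(281), np.int64(133), np.int64(159))
timer 0.83 [225.1 219. ] 311 (np.int64(215), np.int64(233), np.int64(211), np.int64(230))
timer 0.61 [262.7 204.7] 1356 (np.int64(244), np.int64(286), np.int64(181), np.int64(222))
1.6 [-1.38851902e-05  9.93578539e-01  1.13144537e-01 -1.45566870e-05] [ 0.14611839 -0.63333692  0.2243141 ]
```

View pics/side0.png

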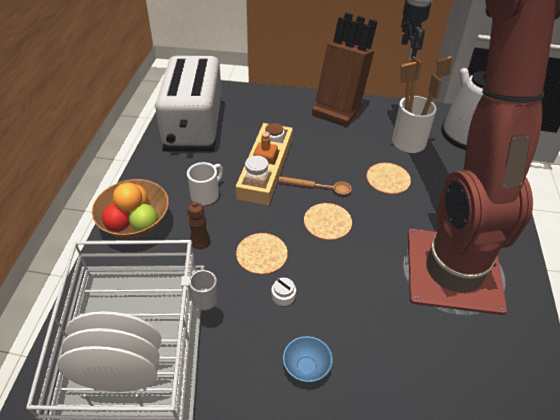

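View pics/top0.png

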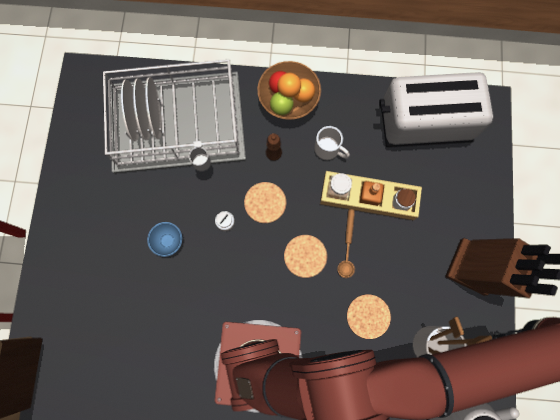

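```bash
cat > h.py <<'E'
from cell import *
import cv2,numpy as np
from scipy.spatial.transform import Rotation as R
def cam(n):
    p=camera_params(n); f=210/np.tan(np.radians(p["fov_y"]/2))
    K=np.array([[f,0,p["cx"]],[0,f,p["cy"]],[0,0,1]]); o=p["orientation"]
    return K,p["distortion"],p["eye"],R.from_quat([o[1],o[2],o[3],o[0]]).as_matrix()
def rays(n,px):
    K,D,e,M=cam(n); u=cv2.undistortPoints(np.array(px,float).reshape(-1,1,2),K,D)[:,0]
    d=np.c_[u,np.ones(len(u))]@M.T; return e,d/np.linalg.norm(d,axis=1)[:,None]
def onz(n,px,z):
    e,d=rays(n,px); return e+d*((z-e[2])/d[:,2])[:,None]
def tri(ps,pt):
    e1,d1=rays("side",[ps]); e2,d2=rays("top",[pt]); A=np.c_[d1[0],-d2[0]]
    t=np.linalg.lstsq(A,e2-e1,rcond=None)[0]; a=e1+t[0]*d1[0]; b=e2+t[1]*d2[0]
    return (a+b)/2,np.linalg.norm(a-b)
def proj(n,P):
    K,D,e,M=cam(n); Rm=M.T
    return cv2.projectPoints(np.array(P,float).reshape(-1,1,3),cv2.Rodrigues(Rm)[0],-Rm@e,K,D)[0][:,0]
E
python3 - <<'E'
from h import *
for n,q in (("side",[[387.9,180],[259,253],[327,221]]),("top",[[262.3,202.8],[368.9,317],[305,254.5]])):
    P=onz(n,q,.006); print(n,P.round(3),np.hypot(P[:,0],P[:,1]).round(3))
print(tri((256,165.5),(340,183.5)), tri((198.5,288),(200,155.5)))
for n in("side","top"):
    im=cv2.imread(f"pics/{n}0.png")
    c=[im[255:325,160:240],im[110:210,220:300]] if n=="side" else [im[130:180,170:230],im[165:225,315:425]]
    c=[cv2.resize(a,(400,300) ,interpolation=cv2.INTER_CUBIC) for a in c]
    globals()[n]=np.hstack(c)
cv2.imwrite("pics/crop.png",np.vstack([side,top]))
E
```

```text
side [[ 0.169 -0.298  0.006]
 [ 0.493  0.029  0.006]
 [ 0.332 -0.108  0.006]] [0.343 0.494 0.349]
top [[ 0.48   0.032  0.006]
 [ 0.162 -0.314  0.006]
 [ 0.331 -0.112  0.006]] [0.481 0.353 0.35 ]
(array([ 0.53910462, -0.19511972,  0.09558943]), np.float64(0.0025016745475265403)) (array([0.58645806, 0.22462444, 0.10854094]), np.float64(0.004035702515681239))
```

View pics/crop.png

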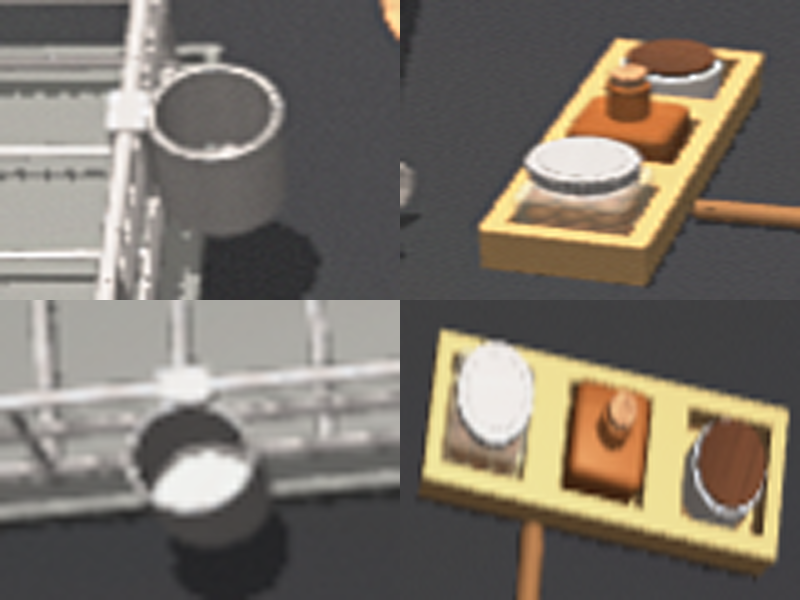

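Side view: three cork mats at (259,254), (328,221) and (388,178). The farthest from the base is (259,254), or (263,203) in top. The steel cup hangs at (203,287), and the only look-alikes are the mugs. The lid candidates are jar (257,164), bottle (268,148) and salt pot (275,131); the crop confirms the broad steel lid at (257,163) side and (341,183) top. Next I refine the poses by fitting masks.

```bash
cat >> h.py <<'E'
from scipy.optimize import minimize
def sil(n,P,S=4):
    h=cv2.convexHull(proj(n,P).astype(np.float32))[:,0]; m=np.zeros((420*S,560*S),np.uint8)
    cv2.fillConvexPoly(m,np.round((h+.5)*S-.5).astype(np.int32),1)
    return cv2.resize(m.astype(np.float32),(560,420),interpolation=cv2.INTER_AREA)
def cyl(c,r,h):
    a=np.linspace(0,2*np.pi,48); C=np.c_[r*np.cos(a),r*np.sin(a),0*a]
    return np.r_[C,C+[0,0,h]]+c
def fit(masks,c0,r,h,fixz=None):
    def cost(c):
        c=c if fixz is None else [*c[:2],fixz]
        return sum(np.abs(sil(n,cyl(c,r,h))-m).sum()/m.sum() for n,m in masks.items())
    x0=np.array(c0[:3] if fixz is None else c0[:2]); k=len(x0)
    s=minimize(cost,x0,method="Nelder-Mead",options=dict(initial_simplex=np.r_[[x0],x0+.01*np.eye(k)],xatol=2e-4,fatol=1e-3))
    return s.x,s.fun
def mask(q,n,px):
    L=[d for d in trace(q,n) if np.linalg.norm(np.array(d["pixel"])-px)<15]
    return L[0]["region"].astype(np.float32) if L else None
E
python3 - <<'E'
from h import *
for n in("side","top"): camera(n)
def both(q,a,b): return {n:m for n,m in(("side",mask(q,n,a)),("top",mask(q,n,b))) if m is not None}
def show(name,M,c0,r,h,fz=None):
    print(name,[(x.round(4),round(f,3)) for x,f in [fit(M,c0,r,h,fz)]+[fit({n:m},c0,r,h,c0[2]) for n,m in M.items()]])
show("mat",both("mat",(259,257),(262,203)),[.487,.03,0],.065,.006)
show("lid",both("lid",(255,165),(339,185)),[.539,-.195,.088],.0305,.018)
show("cup",both("cup",(203,286),(197,156)),[.586,.225,.072],.028,.07)
show("timer",both("timer",(280,290),(225,219)),[.46,.1,0],.029,.052)
show("mug",both("mug",(204,181),(330,144)),[.65,-.18,0],.04,.088)
print("cup rim",tri((202.8,280.5),(198.4,155.9)),"lidtop",tri((256.5,162.6),(341,183.5)))
w=onz("top",[[169.6,147.1],[229.6,140.9],[197.3,143.3]],.137); print(w.round(3),np.arctan2(*(w[0]-w[1])[:2]))
b=onz("top",[[324,172],[422,190.5]],.05); print(b,np.arctan2(*(b[0]-b[1])[:2]))
w=onz("side",[[188,242],[186,330]],.135);print(w)
E
```

```text
mat [(array([ 0.4961,  0.0274, -0.0403]), np.float64(0.042)), (array([0.4865, 0.0262]), np.float64(0.061))]
lid [(array([ 0.537 , -0.195 ,  0.0924]), np.float64(0.059)), (array([ 0.5384, -0.1956]), np.float64(0.06))]
cup [(array([0.5766, 0.2253, 0.0741]), np.float64(0.15)), (array([0.577 , 0.2258]), np.float64(0.149))]
timer [(array([ 0.4129,  0.1422, -0.0065]), np.float64(0.148)), (array([0.4108, 0.1406]), np.float64(0.153))]
mug [(array([ 0.691 , -0.1554, -0.0261]), np.float64(0.112)), (array([ 0.6812, -0.1539]), np.float64(0.124))]
cup rim (array([0.57495795, 0.2236605 , 0.1379795 ]), np.float64(0.002942778444789111)) lidtop (array([ 0.53748735, -0.19717359,  0.10423452]), np.float64(0.0035911324152036565))
[[0.593 0.311 0.137]
 [0.627 0.138 0.137]
 [0.612 0.232 0.137]] -0.19343510702235397
[[ 0.58278252 -0.14898391  0.05      ]
 [ 0.55022168 -0.44908199  0.05      ]] 0.10807785569585454
[[0.63603352 0.12527079 0.135     ]
 [0.58063809 0.34097053 0.135     ]]
```

```bash
python3 - <<'E'
from h import *
M={}
T=dict(mat=[(259,257),(262,203),[.487,.03,0],.065,.006],lid=[(255,165),(339,185),[.538,-.195,.088],.0305,.018],cup=[(203,286),(197,156),[.576,.225,.072],.028,.07],timer=[(280,290),(225,219),[.41,.14,0],.029,.052],mug=[(204,181),(330,144),[.68,-.15,0],.04,.088])
for i,n in enumerate(("side","top")):
    camera(n)
    for q in T:
        try: m=mask(q,n,T[q][i])
        except Exception as e: print(repr(e))
        if m is None: print("none",q,n,[(d["confidence"],d["pixel"]) for d in trace(q,n)])
        else: M.setdefault(q,{})[n]=m
for q,(a,b,c,r,h) in T.items():
    for mm in [M[q]]+[{n:m} for n,m in M[q].items()]:
        print(q,list(mm),*[np.round(v,4) for v in fit(mm,c,r,h,None if len(mm)>1 else c[2])])
print(proj("top",[[.487,.028,.006],[.538,-.196,.106],[.576,.225,.142]]),proj("side",[[.487,.028,.006],[.538,-.196,.106],[.576,.225,.142]]))
E
```

```text
mat ['side', 'top'] [0.4858 0.026  0.    ] 0.0952
mat ['side'] [0.4876 0.0254] 0.0512
mat ['top'] [0.485 0.026] 0.0361
lid ['side', 'top'] [ 0.5387 -0.1967  0.088 ] 0.225
lid ['side'] [ 0.5407 -0.1982] 0.0992
lid ['top'] [ 0.5377 -0.1967] 0.0566
cup ['side', 'top'] [0.5799 0.227  0.0724] 0.3213
cup ['side'] [0.5806 0.2263] 0.141
cup ['top'] [0.5788 0.227 ] 0.1706
timer ['side', 'top'] [ 0.414   0.145  -0.0148] 0.396
timer ['side'] [0.4154 0.1435] 0.2844
timer ['top'] [0.4092 0.1425] 0.116
mug ['side', 'top'] [ 0.6824 -0.155   0.0012] 0.2813
mug ['side'] [ 0.684  -0.1569] 0.1133
mug ['top'] [ 0.6806 -0.1548] 0.1495
[[263.82199226 200.82089105]
 [340.77940548 182.53315248]
 [197.84306765 154.57890309]] [[261.33636529 252.84972194]
 [256.85040483 162.60990606]
 [202.64074026 280.07937617]]
```

```bash
cat >> h.py <<'E'
def down(yaw):
    q=(R.from_euler("z",yaw)*R.from_euler("x",np.pi)).as_quat(); return [q[3],*q[:3]]
CUP=np.array([.577,.226]); MAT=np.array([.486,.026]); LID=np.array([.538,-.1965]); PSI=.21
E
python3 - <<'E'
from h import *
print(current_clock())
def f(p,y):
    q=ik(p,down(y)); print(np.round(p,3),round(y,2),None if q is None else np.round(q,2))
for y in(PSI,PSI-np.pi,PSI+np.pi):
    f([*CUP,.25],y); f([*CUP,.115],y); f([*MAT,.06],y)
for y in (-2.38,-1.7,-.98,-.4,0,.4,.76,1.1,1.46,2.16): f([*LID,.1],y); 
print(proj("top",[[.62,0,.07]]), onz("top",[[274,156]],.0))
E
```

```text
2.8
[0.577 0.226 0.25 ] 0.21 [ 0.3   0.42 -0.99  1.47  0.35  1.44 -2.06]
[0.577 0.226 0.115] 0.21 [ 0.2   0.48 -0.84  1.64  0.38  1.19 -2.09]
[0.486 0.026 0.06 ] 0.21 [ 0.6   0.26 -0.82  2.01  0.23  0.97 -1.69]
[0.577 0.226 0.25 ] -2.93 [ 0.42  0.53 -1.23  1.46  0.5   1.5   0.98]
[0.577 0.226 0.115] -2.93 [ 0.4   0.65 -1.18  1.63  0.62  1.29  0.9 ]
[0.486 0.026 0.06 ] -2.93 [ 0.65  0.27 -0.87  2.    0.25  0.98  1.43]
[0.577 0.226 0.25 ] 3.35 [ 0.42  0.53 -1.23  1.46  0.5   1.5   0.98]
[0.577 0.226 0.115] 3.35 [ 0.4   0.65 -1.18  1.63  0.62  1.29  0.9 ]
[0.486 0.026 0.06 ] 3.35 [ 0.65  0.27 -0.87  2.    0.25  0.98  1.43]
[ 0.538 -0.196  0.1  ] -2.38 [ 1.14  0.51 -1.09  1.76  0.49  1.17  2.23]
[ 0.538 -0.196  0.1  ] -1.7 [-0.66  0.55  1.22  1.84 -0.57  1.16 -2.51]
[ 0.538 -0.196  0.1  ] -0.98 [ 0.52  0.29 -0.29  1.79  0.1   1.07 -2.35]
[ 0.538 -0.196  0.1  ] -0.4 [ 0.56  0.3  -0.34  1.79  0.11  1.07 -1.79]
[ 0.538 -0.196  0.1  ] 0 [ 0.6   0.3  -0.38  1.79  0.13  1.07 -1.4 ]
[ 0.538 -0.196  0.1  ] 0.4 [ 0.62  0.31 -0.41  1.79  0.14  1.08 -1.01]
[ 0.538 -0.196  0.1  ] 0.76 [ 0.65  0.31 -0.44  1.78  0.15  1.08 -0.66]
[ 0.538 -0.196  0.1  ] 1.1 [ 0.67  0.32 -0.47  1.78  0.16  1.08 -0.33]
[ 0.538 -0.196  0.1  ] 1.46 [ 0.7   0.32 -0.5   1.78  0.17  1.08  0.02]
[ 0.538 -0.196  0.1  ] 2.16 [ 0.75  0.33 -0.56  1.78  0.2   1.09  0.71]
[[276.49839329 154.37239371]] [[0.63717722 0.00942287 0.        ]]
```

```bash
cat > a.py <<'E'
from h import *
p=current_position(); line_to([p[0],p[1],.34],.3)
goto([*CUP,.27],down(PSI)); 
print(np.round(current_position(),3),current_clock())
b=line_to([*CUP,.115],.15,force_limit=8); print(b,np.round(current_position(),4))
for n in("side","top"): cv2.imwrite(f"pics/{n}1.png",camera(n)[:,:,::-1])
a=cv2.imread("pics/side1.png")[220:340,140:280]; b=cv2.imread("pics/top1.png")[110:200,150:255]
cv2.imwrite("pics/c1.png",np.hstack([cv2.resize(x,(400,343),interpolation=cv2.INTER_CUBIC) for x in(a,b)]))
print(current_clock())
E
python3 a.py
```

```text
[0.577 0.225 0.27 ] 6.7
False [0.5775 0.2264 0.116 ]
7.9833
```

View pics/c1.png

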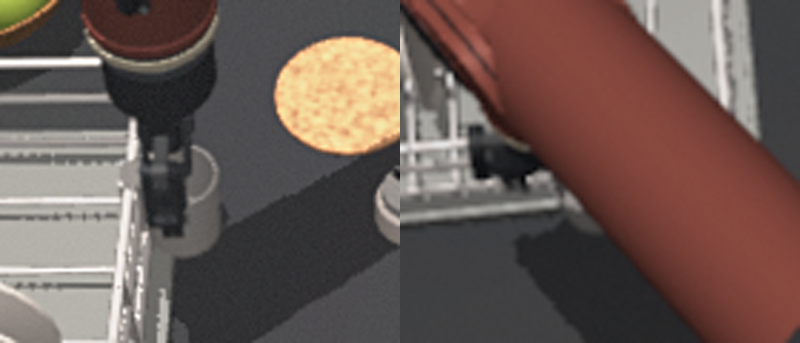

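The crop shows the fingers straddling the cup (cup centre about (205,290) in the side picture), with the pads on the wire-parallel sides. Now I grip, lift and unhook.

```bash
cat > b.py <<'E'
from h import *
f0=current_contact_force()
grip(0.0); print("w",current_grip_width(),current_finger_force(),current_contact_force()-f0)
p=np.array(current_position())
line_to(p+[0,0,.006],.05); print(current_contact_force()-f0)
b=line_to(p+[0,0,.05],.1,force_limit=15); print(b,current_contact_force()-f0,np.round(current_position(),4))
if not b:
    u=-np.array([np.cos(PSI),np.sin(PSI),0])
    b=line_to(p+[0,0,.05]+.07*u,.12,force_limit=15); print(b,current_contact_force()-f0,np.round(current_position(),4))
print(current_grip_width(),current_finger_force())
for n in("side","top"): cv2.imwrite(f"pics/{n}2.png",camera(n)[:,:,::-1])
cv2.imwrite("pics/c2.png",cv2.resize(cv2.imread("pics/side2.png")[180:340,140:340],(750,600),interpolation=cv2.INTER_CUBIC))
print(current_clock())
E
python3 b.py
```

```text
w 0.6357981311626602 61.73709377646446 [-2.99443846 -1.83100024  6.88489921]
[-0.80460503  0.60181169 -0.21270079]
True [-1.30066629  0.22291316 -1.27472747] [0.5779 0.2258 0.1308]
0.6321105497097194 66.66001997888088
9.0333
```

View pics/c2.png

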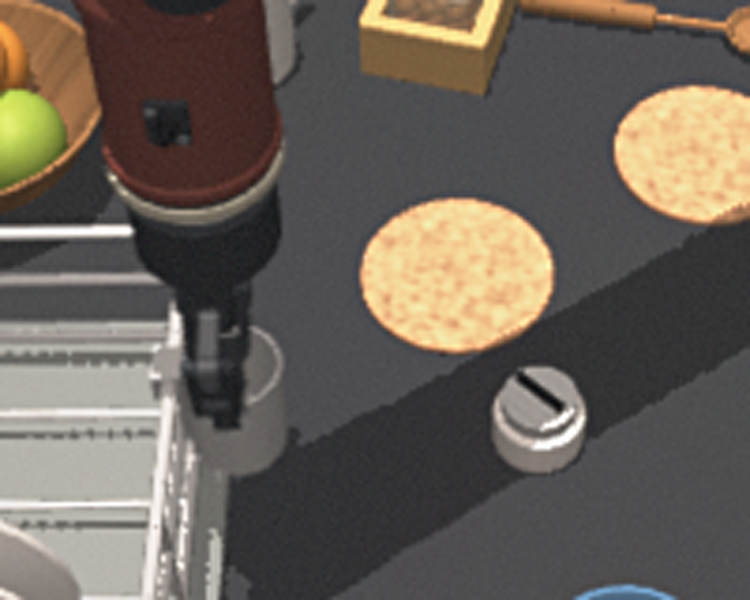

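The cup is in the jaws and partly lifted (about (205,290)). The residual force is just the cup's weight, so the stop was a transient. I continue more gently.

```bash
cat > b2.py <<'E'
from h import *
p=np.array(current_position())
t=np.array([p[0],p[1],.168])
b=line_to(t,.06,force_limit=25); print(b,current_contact_force(),np.round(current_position(),4))
if not b:
    u=-np.array([np.cos(PSI),np.sin(PSI),0])
    b=line_to(t+.07*u,.08,force_limit=25); print(b,current_contact_force(),np.round(current_position(),4))
print(current_grip_width(),current_finger_force())
for n in("side","top"):
    cv2.imwrite(f"pics/{n}3.png",camera(n)[:,:,::-1])
    for d in trace("cup",n): print(n,d["confidence"],d["pixel"],d["region"].sum())
cv2.imwrite("pics/c3.png",cv2.resize(cv2.imread("pics/side3.png")[180:340,140:340],(750,600),interpolation=cv2.INTER_CUBIC))
print(current_clock())
E
python3 b2.py
```

```text
False [ 0.00346316  0.12555464 -1.55888879] [0.5769 0.2249 0.1678]
False [ 0.7173942   0.78721097 -0.24035991] [0.509  0.2104 0.1681]
0.6299519795179558 66.65940351784229
side 0.91 [228.0, 281.7] 762
top 0.25 [328.5, 141.7] 800
11.0667
```

View pics/c3.png

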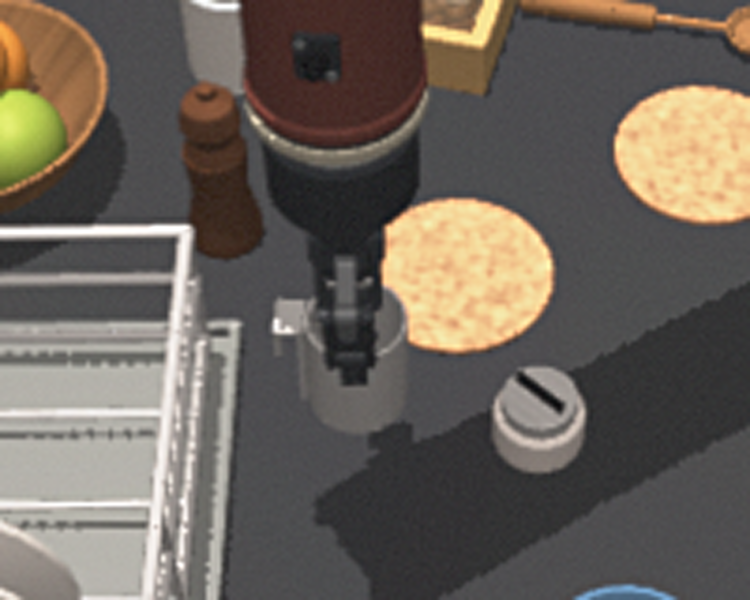

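The cup is free of the wire and upright in the fingers (about (235,275)). Now I place it on the farthest mat.

```bash
cat > c.py <<'E'
from h import *
line_to([*MAT,.15],.2)
line_to([*MAT,.065],.15)
b=line_to([*MAT,.040],.03,force_limit=5); print(b,np.round(current_position(),4),current_contact_force())
grip(1.0); pause(.1)
line_to([*MAT,.26],.2)
for n in("side","top"):
    cv2.imwrite(f"pics/{n}4.png",camera(n)[:,:,::-1])
    for d in trace("cup",n): print(n,d["confidence"],d["pixel"],d["region"].sum())
cv2.imwrite("pics/c4.png",np.hstack([cv2.resize(cv2.imread(f"pics/{n}4.png")[s],(400,400),interpolation=cv2.INTER_CUBIC) for n,s in(("side",np.s_[180:320,190:330]),("top",np.s_[140:260,200:320]))]))
print(current_clock())
E
python3 c.py
```

```text
True [0.487  0.0259 0.0515] [1.64491516 0.28873808 3.49248072]
side 0.56 [260.0, 243.5] 727
15.3083
```

View pics/c4.png

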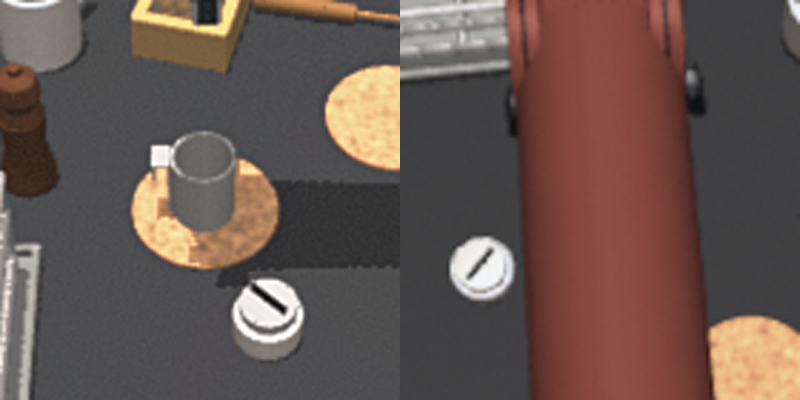

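The cup stands upright, centred on the mat (about (260,245) in side). Now the lid.

```bash
cat > d.py <<'E'
from h import *
line_to([*LID,.26],.25,orientation=down(.76))
print(current_clock(),np.round(current_q(),2))
b=line_to([*LID,.14],.2)
b=line_to([*LID,.099],.08,force_limit=10); print(b,np.round(current_position(),4),current_contact_force(),current_ft_torque())
f0=current_contact_force(); grip(0.0); pause(.1); print("grip",current_grip_width(),current_finger_force(),current_contact_force()-f0,np.round(current_position(),4))
for n in("side","top"): cv2.imwrite(f"pics/{n}5.png",camera(n)[:,:,::-1])
cv2.imwrite("pics/c5.png",np.hstack([cv2.resize(cv2.imread(f"pics/{n}5.png")[s],(400,400),interpolation=cv2.INTER_CUBIC) for n,s in(("side",np.s_[100:220,200:320]),("top",np.s_[130:250,300:420]))]))
print(current_clock())
E
python3 d.py
```

```text
16.375 [ 1.07  0.29 -0.97  1.57  0.24  1.41 -0.72]
False [ 0.5381 -0.1963  0.0989] [-0.12612172 -0.30702005 -0.0741499 ] [-0.02215596 -0.03073434 -0.03018341]
grip 0.0007119283049780392 0.6083890842273831 [ 1.97407257 -0.07412708  1.19444869] [ 0.5381 -0.1965  0.0991]
18.7583
```

View pics/c5.png

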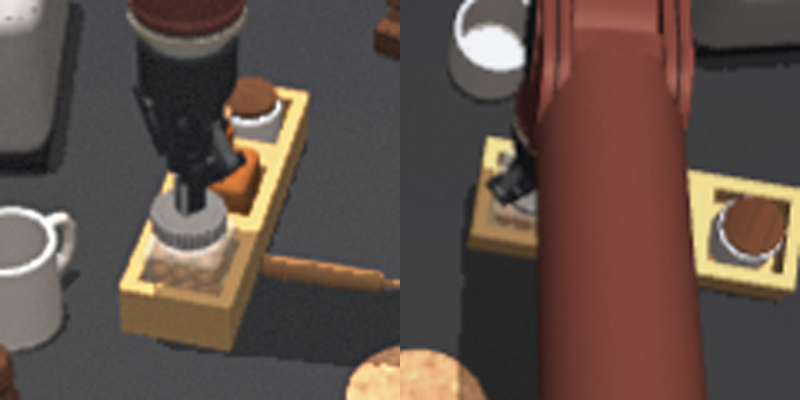

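The fingers shut on nothing: the crop shows them closed on top of the lid (about (257,163) in side), with the jar unmoved. I check the actual tip height from the picture before retrying.

```bash
python3 - <<'E'
from h import *
print(current_clock(),np.round(current_position(),4),current_tcp_rot(),current_contact_force(),current_finger_force(),current_grip_width())
for z in(.07,.08,.09,.1,.11,.12): print(z,proj("side",[[.538,-.1965,z],[.567,.27,z]]).round(1).tolist())
camera("side")
for q in("lid","jar","lid_top","jar_mouth"):
    for d in trace(q,"side"):
        ys,xs=np.nonzero(d["region"]); print(q,round(d["confidence"],2),np.round(d["pixel"],1),d["region"].sum(),(xs.min(),xs.max(),ys.min(),ys.max()))
im=cv2.imread("pics/side5.png")[145:195,225:290]; cv2.imwrite("pics/c6.png",cv2.resize(im,(780,600),interpolation=cv2.INTER_CUBIC))
E
```

```text
18.7583 [ 0.5381 -0.1965  0.0991] [7.12599238e-05 9.28667256e-01 3.70913897e-01 6.36522818e-05] [0.37189603 0.08843221 0.57578675] 0.6497190333902836 0.0009311458083952065
0.07 [[257.0, 172.3], [204.7, 317.3]]
0.08 [[257.0, 169.6], [204.3, 314.8]]
0.09 [[256.9, 166.9], [203.8, 312.3]]
0.1 [[256.9, 164.2], [203.4, 309.8]]
0.11 [[256.9, 161.4], [202.9, 307.2]]
0.12 [[256.8, 158.6], [202.5, 304.6]]
lid 0.59 [255.6 168.1] 272 (np.int64(245), np.int64(267), np.int64(158), np.int64(174))
jar 0.74 [315.1 183.8] 444 (np.int64(279), np.int64(350), np.int64(177), np.int64(194))
jar 0.63 [258.1 179.1] 373 (np.int64(243), np.int64(270), np.int64(165), np.int64(187))
lid_top 0.62 [256.6 241.1] 772 (np.int64(243), np.int64(271), np.int64(226), np.int64(259))
lid_top 0.52 [258.4 166.5] 293 (np.int64(245), np.int64(267), np.int64(157), np.int64(174))
jar_mouth 0.68 [255.3 178.4] 391 (np.int64(242), np.int64(270), np.int64(167), np.int64(188))
jar_mouth 0.65 [260.5 241.5] 777 (np.int64(243), np.int64(271), np.int64(226), np.int64(260))
```

View pics/c6.png

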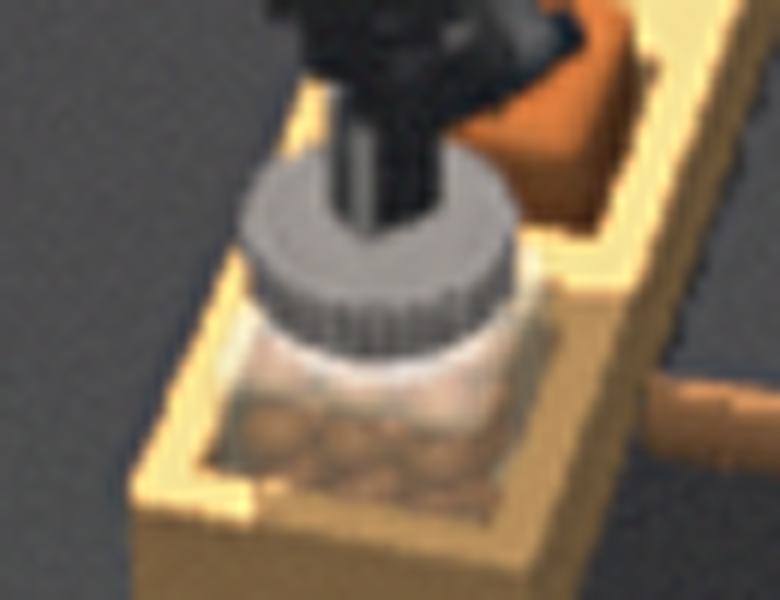

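```bash
cat > e.py <<'E'
from h import *
line_to([*LID,.135],.1); pause(.1); f0=current_contact_force()
b=line_to([*LID,.090],.04,force_limit=4); print("probe shut",b,np.round(current_position(),4),current_contact_force()-f0)
line_to([*LID,.14],.12); grip(1.0); print(current_grip_width())
line_to([*LID,.103],.12); pause(.1)
b=line_to([*LID,.078],.03,force_limit=4); print("open",b,np.round(current_position(),4),current_contact_force(),current_ft_torque(),current_clock())
E
python3 e.py
```

```text
probe shut True [ 0.5378 -0.1965  0.0988] [-2.84849654  0.41730988  8.13173797]
1.0004691853031467
open False [ 0.5381 -0.1965  0.0782] [-0.53611269 -0.23307264 -0.15358703] [ 0.0185503   0.03415992 -0.04654179] 23.2917
```

The probe shows the tips sit about 23 mm further back than stated (shut contact at TCP 0.099 against a lid top of about 0.106). So I go a little lower and grip.

```bash
cat > f.py <<'E'
from h import *
b=line_to([*LID,.074],.03,force_limit=4); print(b,np.round(current_position(),4),current_contact_force())
f0=current_contact_force(); grip(0.0); pause(.1); print("grip",current_grip_width(),current_finger_force(),current_contact_force()-f0,current_ft_torque(),np.round(current_position(),4),current_clock())
E
python3 f.py
```

```text
False [ 0.5378 -0.1965  0.0738] [ 1.12821092 -0.81420114  0.31602057]
grip 0.695610443163689 63.268671836704016 [-3.8724738   1.75780745  6.11895939] [ 0.17706881  0.38796487 -0.04797145] [ 0.5382 -0.1965  0.0745] 24.0417
```

Good grip (the width matches the 61 mm lid). Unscrew.

```bash
cat > g.py <<'E'
from h import *
p=np.array(current_position()); z0=.074
for a in np.linspace(0,1.42,8)[1:]:
    goto([*LID,z0+.0014*min(1,a/1.1)],down(.76+a))
    print(round(a,2),np.round(current_ft_torque(),2),np.round(current_contact_force(),1),round(current_grip_width(),3),round(current_clock(),2))
print(np.round(current_position(),4))
E
python3 g.py
```

```text
0.2 [-0.02 -0.04  0.07] [-0.8 -0.1  4. ] 0.694 24.34
0.41 [-0.06 -0.22  0.08] [1.3 0.2 3.3] 0.693 24.64
0.61 [-0.19 -0.33  0.01] [ 1.1 -1.4  0.3] 0.697 24.93
0.81 [-0.13 -0.28  0.08] [ 1.3  0.4 -0.4] 0.698 25.23
1.01 [-0.   -0.33  0.04] [ 0.9  0.6 -0.2] 0.691 25.52
1.22 [ 0.08 -0.23  0.03] [ 1.7  0.5 -0.2] 0.695 25.81
1.42 [ 0.15 -0.22  0.02] [ 2.2  0.9 -0.9] 0.697 26.1
[ 0.5379 -0.1961  0.0753]
```

```bash
cat > i.py <<'E'
from h import *
pause(.2); f0=current_contact_force(); p=np.array(current_position())
for k in(1,2,3):
    line_to([*LID,.0754+.002*k],.02); pause(.1); print(k,np.round(current_contact_force()-f0,2),np.round(current_ft_torque(),2),np.round(current_position(),4))
for n in("side",):
    cv2.imwrite("pics/side7.png",camera(n)[:,:,::-1])
cv2.imwrite("pics/c7.png",cv2.resize(cv2.imread("pics/side7.png")[130:210,210:310],(750,600),interpolation=cv2.INTER_CUBIC)); print(current_clock())
E
python3 i.py
```

```text
1 [-0.48  0.21  1.38] [ 0.06 -0.24  0.05] [ 0.5381 -0.1966  0.0776]
2 [0.38 0.84 0.19] [ 0.06 -0.23 -0.01] [ 0.5381 -0.1965  0.0795]
3 [-0.66 -0.65  0.79] [ 0.07 -0.25  0.03] [ 0.5381 -0.1965  0.0815]
27.4
```

View pics/c7.png

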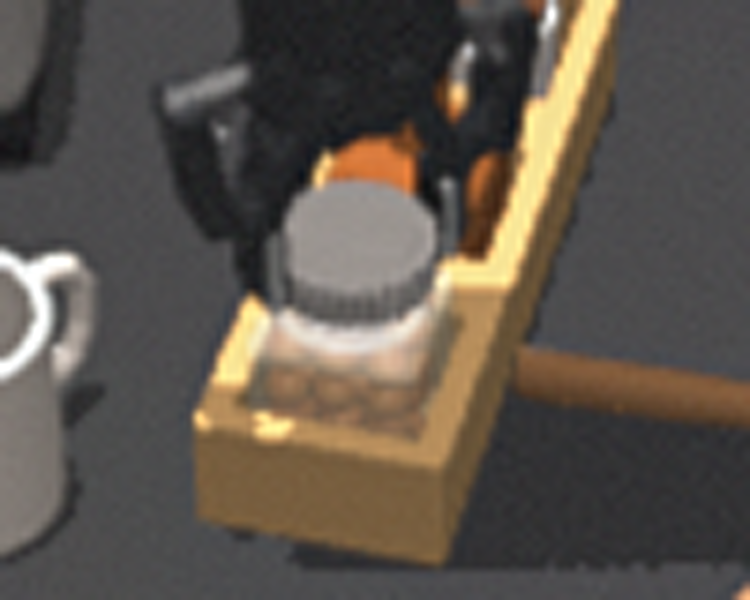

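The lid has risen at (258,162) with no jar weight on the wrist, so the thread has let go. I continue straight up, checking weight and jar.

```bash
cat > j.py <<'E'
from h import *
for z in(.085,.098,.110):
    line_to([*LID,z],.05); pause(.15); print(z,np.round(current_contact_force(),2),np.round(current_position(),4),round(current_grip_width(),3),round(current_finger_force(),1))
    if current_contact_force()[2]<-3.5: print("heavy"); break
for n in("side",):
    im=camera(n); cv2.imwrite("pics/side8.png",im[:,:,::-1])
    m=mask("lid",n,(256,160))
    if m is not None: print(fit({n:m},[*LID,.124],.0305,.018,.124))
cv2.imwrite("pics/c8.png",cv2.resize(cv2.imread("pics/side8.png")[130:290,190:390],(750,600),interpolation=cv2.INTER_CUBIC)); print(current_clock())
E
python3 j.py
```

```text
0.085 [-0.02  0.33 -0.08] [ 0.5378 -0.1966  0.0849] 0.695 64.8
0.098 [ 0.1   0.55 -0.68] [ 0.5378 -0.1965  0.0978] 0.694 64.8
0.11 [ 0.36 -0.68 -0.72] [ 0.5379 -0.1965  0.1099] 0.692 64.7
(array([ 0.53994733, -0.19458273]), np.float64(0.09853141754865646))
29.0
```

View pics/c8.png

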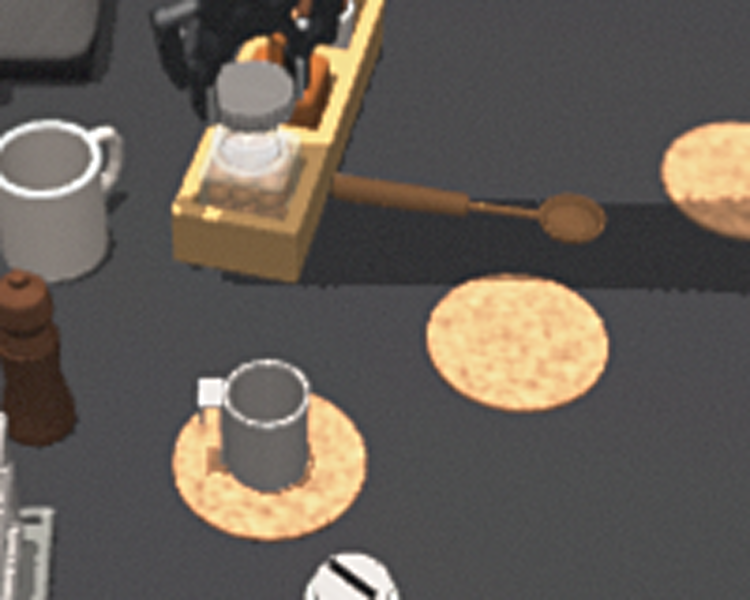

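The lid is level above the open, seated jar (about (258,155)), and the cup stands on the mat at (260,245). I hand in.

```bash
python3 -c "
from cell import *
pause(.3); print(sign_off())"
```

```text
the job is handed in; nothing more can be done
None
```

The job is handed in at about 29 s of the 51 s allowed: the cup stands upright on the farthest cork mat, and the lid is held level about 2 cm above the open nut jar, which is still seated in its well; the judge's verdict was not shown.

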